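# Clear the way and draw out the lathe-tool tray

### The job

The wide lathe-tool tray is needed: first push the steel vee block that stands in front of it aside, to the left or right, wholly clear of the tray's path, keeping it on the bench. Then hook a fingertip behind the tray's raised front lip, from the gap between lip and housing, and draw the tray steadily out to its stop, without touching the lip's outer face or yanking it. Lift nothing, strike nothing hard, and leave the narrow drill tray and the other things where they are.

Things in the scene. Friction and masses are not known exactly. Their poses are not given: they have to be found in the camera images.
- tool_unit: The wider of two low grey sheet-steel housings fixed on the bench: 200 deep (x), 186 wide (y), 66 high, open at the front. It holds the wide tray. Origin: centre of its underside, on the bench. Its x axis points from its front to its back (roughly away from the robot), y across, z up. Its front edge is at x = -100 mm. A three-jaw chuck (80 across, 55 high) is fixed on its top at the rear, from x = 5 mm back.
- tool_tray (a joint): How far the wide tray is drawn out, along the housing's -x direction: 0 fully in, 0.12 m at its end stop. It starts 0 to 20 mm out, slides with about 2 N of friction plus light damping, and stays where it is left.
- tool_tray_lip (a point): Middle of the top edge, back face, of the wide tray's raised front lip, 46 mm above the bench; moves with the tray. The lip is 150 wide, 6 thick (towards the robot, outer face not to be touched) and stands on the tray floor, 10 mm above the bench. Behind it an open gap for the fingertip: 49 mm to the housing front when fully in, growing with the joint value; no side walls there.
- vee_block: Loose steel vee block, 50 x 50 mm, 40 high, V groove along its x axis; 0.5 to 0.9 kg. Origin: centre of its underside. It stands 210 to 230 mm in front of (along -x of) the wide housing's centre, up to 20 mm to either side. It is out of the tray's path when its centre is over 100 mm to the side of the housing's centre line (more if turned: 115).
- drill_tray (a joint): How far the narrow drill tray is drawn out; range 0 to 0.12 m; starts 0 to 20 mm out. Leave it.
- drill_tray_lip (a point): Top edge, back face, middle of the narrow tray's lip (70 wide, 3 thick, 46 mm above the bench). The narrow housing (200 deep, 106 wide, 66 high, fixed) stands beside the wide one, left or right; with its tray fully in, its centre lies 149 mm behind this point.
- oil_bottle: Bystander: white plastic oil bottle, 60 in diameter, 150 high, standing on the bench far to one side. Origin: centre of its underside.
- bar_stub: Bystander: turned aluminium bar stub, 44 in diameter, 80 high, standing on the bench far to the other side. Origin: centre of its underside.

How it is judged:
By the outcome, as a careful person would: the job done as asked, in the order asked, and still so for the second after the job is handed in, with the robot touching nothing.
It also fails if it takes over 45 s, if anything falls off the work surface, if the arm or the gripper's body presses on something with over 40 N, if the wrist force passes 120 N, or if a joint passes its speed limit or range.

### The arm

A 6-joint arm with a two-finger parallel gripper is mounted at the origin on the work surface. World frame = base frame: x ahead of the robot, y to its left, z up, the work surface at z = 0. Lengths are in m, angles in rad, forces in N, time in s.
With the tool pointing down it reaches from about 0.225 to 0.875 m from the base axis. Payload 3.4 kg.
Tool frame: the origin (TCP) lies at the very end of the fingers, on their centre line; the grasp point (between the pads) lies 19 mm behind it (manip.hold_point_z is the distance from the TCP to the grasp point, in m); z points along the fingers, x is the direction in which the jaws open and shut, and the axes are right-handed (so a half turn about z gives the same grasp; the last joint's range is limited). The gripper opens to 85 mm and grips with 20 to 120 N. Pads are 22 mm wide; open, the fingers measure 114 mm over their backs; the gripper's body (76 mm by 85 mm) begins 54 mm behind the grasp point. The pads swing forward as they close: fully open they stand 13 mm farther back than shut.
Start: joints at [1.154, 0.276, 1.505, -0, 1.361, -0.121], TCP at [0.168, 0.55, 0.193] pointing down, gripper open.
Joint ranges: [-2.89, 2.89], [-0.75, 2.08], [0.22, 2.7], [-1.18, 4.32], [0.11, 2.71], [-2.7, 2.7]. Speed limits (rad/s): [2.57, 2.57, 3.14, 3.14, 3.14, 3.14].

### API

Orientations are given as a unit quaternion [w, x, y, z].
In Python, from rig import manip gives the robot as it stands.
- The arm moves only by the tool apply_moves, never from a script. Its argument "commands" is one flat list of numbers, 6 for each row, row after row: the shift along the tool's x, y, z normalised to -1 to 1, where 1 is 0.03 m, then the turn, a rotation vector about the tool's x, y, z normalised to -1 to 1, where 1 is 0.15 rad. A call has 1 to 20 rows; each row shifts and turns the commanded pose from where the row before left it, along the tool's axes as they then stand; what a row does not reach is not made up. A row lasts 1/10 s, in which the tool goes at most 50 mm and 8.59 degrees, less where a joint would pass 70% of its speed; a pose out of reach is approached as far as the arm can. A call with a number of a shift or a turn outside -1 to 1 is refused whole. A call with a gripper value outside its range is refused whole. "jaw" is the opening, from -1 (shut) to 1 (fully open), set as the call begins (left out, the last holds). The fingers move at their own pace and stop on an object; "newtons" is the grip in N (left out, the last holds). Time passes only in rows, so rows that do not move let the fingers close. It gives the time, the measured TCP pose, the force and the opening at its end, in the units of the state.
- manip.get_state(): the state, without advancing time (a new reading comes with each control period).
- manip.get_image(name): name is "side" or "top"; returns a dict with "frame" (420x560x3 uint8, red, green, blue), "fx", "fy", "cx", "cy" (pixels), "k1" (the pictures are not rectified: a ray, as slopes to the right and down, at radius r is drawn at 1 + k1 r^2 times it, then the intrinsics apply), "extrinsics" (4x4, takes a point from camera to world coordinates). Camera axes: x right, y up, looking along -z (the intrinsics and any distortion apply to the point x, -y, -z); pixel columns grow to the right and rows downward; lengths in m; the calibration is good to about 2 mm. A picture is of the moment at which its call begins. There is no depth.
- manip.sign_off(): hands the job in, once; it reports no verdict.
The state is a dict: "clock": time; "qpos": joint angles; "qd": joint speeds; "effort": joint torques, N m; "position": TCP position; "ee_rot": TCP orientation; "contact_force": force on the tool from outside, world axes, zero at the start; "moment": the same for the moment, N m; "width": finger opening in m.
Only numpy, scipy, OpenCV 4.12 (cv2) and the standard library are available. Lean on these libraries where they do the work, as an engineer would, in place of code of your own. Each camera call takes 0.05 s, during which the arm holds its last target. There are 200 camera calls.

## Working session

There is one attempt and no reset: what is moved stays moved. The work goes in short steps, Python scripts to look and compute and a tool call to move; the robot and the scene stay as the last step left them, time stands still between calls to the robot, and variables do not carry over. Pictures are saved under pics/ and viewed, about 8 in all and at most 12, crops included, and the job is handed in when it is done.

Besides the shell and the picture viewer there is one more tool, called after "Emit:" in YAML: its name, and indented under it one key for each argument. apply_moves: Moves the arm, as the interface text tells. Scaled input: -1 to 1 covers 0.03 m each way for a shift and 0.15 rad each way for a turn. Its arguments: {"type":"object","properties":{"commands":{"type":"array"},"jaw":{"type":"number"},"newtons":{"type":"number"}},"required":["commands"]}

```bash
ls; mkdir -p pics; cat > h.py <<'E'
import numpy as np, cv2, json
from rig import manip
def snap(n,f):
    d=manip.get_image(n); cv2.imwrite(f'pics/{f}.png',d['frame'][:,:,::-1]); 
    c={k:(np.array(v).tolist()) for k,v in d.items() if k!='frame'}; json.dump(c,open(f'cal_{n}.json','w')); return d
def ray(n,u,v):
    c=json.load(open(f'cal_{n}.json')); K=np.array([[c['fx'],0,c['cx']],[0,c['fy'],c['cy']],[0,0,1.]])
    p=cv2.undistortPoints(np.array([[[u,v]]],float),K,np.array([c['k1'],0,0,0,0.]))[0,0]
    E=np.array(c['extrinsics']); return E[:3,3],E[:3,:3]@np.array([p[0],-p[1],-1])
def at(n,u,v,z):
    o,d=ray(n,u,v); return o+d*(z-o[2])/d[2]
def proj(n,P):
    c=json.load(open(f'cal_{n}.json')); E=np.array(c['extrinsics']); q=E[:3,:3].T@(np.array(P)-E[:3,3])
    a=np.array([q[0],-q[1]])/-q[2]; a*=1+c['k1']*(a@a); return a*[c['fx'],c['fy']]+[c['cx'],c['cy']]
E
python3 - <<'E'
from h import *
a=snap('top','t0');b=snap('side','s0')
im=np.hstack([a['frame'],b['frame']])
for n in('top','side'):print(open(f'cal_{n}.json').read())
print(manip.get_state())
E
```

```text
pics
{"fx": 481.215924607029, "fy": 481.215924607029, "cx": 277.34981326003646, "cy": 213.25308881905138, "k1": -0.01366819358511384, "extrinsics": [[-0.009775243455782746, 0.9824902857113709, -0.18605720383303928, 0.3451009705882174], [-0.9998214534393629, -0.01261232973852714, -0.014070905477846719, -0.017065581505225604], [-0.016171142748117963, 0.1858864374325239, 0.9824381540437365, 1.531651813116097], [0.0, 0.0, 0.0, 1.0]]}
{"fx": 396.8960222763263, "fy": 396.8960222763263, "cx": 271.74167234253923, "cy": 220.06331699989792, "k1": 0.026123851838223924, "extrinsics": [[0.7396414323323827, 0.4760497020675928, -0.4757175976760349, 0.09391553938640108], [-0.672998532573724, 0.52121345849487, -0.52479472733387, -0.588130844734484], [-0.0018779592423351459, 0.7083171689611745, 0.705891819915709, 0.8950330901711049], [0.0, 0.0, 0.0, 1.0]]}
{'clock': 0.1, 'qpos': array([ 1.15397045e+00,  2.76547359e-01,  1.50601117e+00,  1.48554145e-06,
        1.36072589e+00, -1.21011277e-01]), 'qd': array([-0.00078895, -0.00318953, -0.00446096,  0.00056122, -0.00047566,
       -0.00117365]), 'effort': array([ 1.70388375e-03, -4.17691076e+01, -2.46406031e+01, -1.90054521e-05,
        5.67808107e-03,  1.58191779e-05]), 'position': array([0.16741179, 0.54951902, 0.19171554]), 'ee_rot': array([ 4.17083297e-04,  8.03591480e-01,  5.95180660e-01, -7.35905921e-04]), 'contact_force': array([ 0.29930839,  0.7029224 , -0.56786072]), 'moment': array([0.01093517, 0.00920976, 0.02353803]), 'width': 0.08559587952462584}
```

View pics/t0.png

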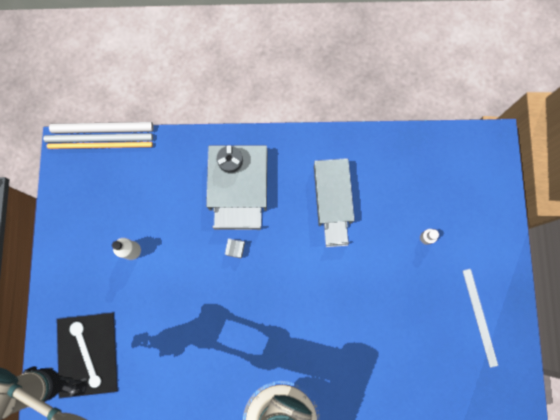

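View pics/s0.png

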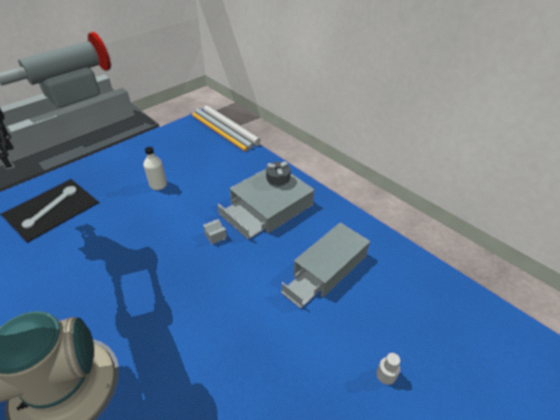

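The top view shows the wide housing at about (207–268, 146–210), its tray lip near row 228, the vee block at (236,248), the drill unit to the right (the robot's −y), and the bottle at (126,248). The side view agrees. Next I'll enlarge a crop.

```bash
python3 - <<'E'
from h import *
a=cv2.imread('pics/t0.png')[140:265,195:285]; b=cv2.imread('pics/s0.png')[165:255,195:325]
A=cv2.resize(a,None,fx=4.6,fy=4.6,interpolation=cv2.INTER_CUBIC)
cv2.imwrite('pics/c0.png',A)
E
```

```text
(no output)
```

View pics/c0.png

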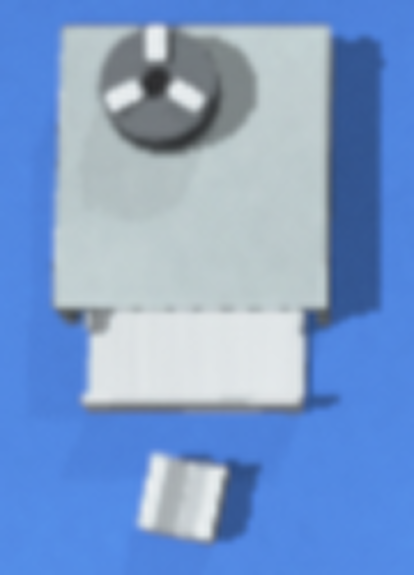

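```bash
python3 - <<'E'
from h import *
np.set_printoptions(precision=4,suppress=True)
f=lambda x,y,z:at('top',195+(x+.5)/4.6-.5,140+(y+.5)/4.6-.5,z)
H=[f(*p,.066) for p in[(63,26),(330,26),(327,309),(54,309)]]
print('H',np.array(H)[:,:2], np.mean(H,0))
B=[f(*p,.04) for p in[(155,455),(228,468),(212,542),(138,525)]];print('B',np.array(B)[:,:2],np.mean(B,0))
L=[f(*p,.046) for p in[(84,403),(304,405)]];print('L front top edge',np.array(L)[:,:2])
print('drill',at('top',326,225,.046),at('top',347,223,.046),at('top',325,246,.046),at('top',348,244,.046),at('top',318,224,.066))
print('bottle',at('top',124,246,.15),'bar',at('top',430,236,.08))
E
```

```text
H [[0.8466 0.2224]
 [0.8437 0.0368]
 [0.6436 0.04  ]
 [0.646  0.225 ]] [0.745 0.131 0.066]
B [[0.5491 0.1586]
 [0.5396 0.1088]
 [0.4894 0.1195]
 [0.5015 0.1697]] [0.5199 0.1392 0.04  ]
L front top edge [[0.5845 0.2067]
 [0.5813 0.0567]]
drill [ 0.5872 -0.1474  0.046 ] [ 0.5927 -0.2131  0.046 ] [ 0.5213 -0.1424  0.046 ] [ 0.5267 -0.2138  0.046 ] [ 0.5873 -0.1211  0.066 ]
bottle [0.5157 0.4491 0.15  ] bar [ 0.5439 -0.4584  0.08  ]
```

Estimates so far:

| Item | Value |
|---|---|
| Housing centre | (0.745, 0.131), yaw about −0.015 |
| Lip outer face | x ≈ 0.583 |
| Tray opening | about 7 mm |
| Block centre | (0.520, 0.139), yaw about −0.2 |

The sizes match the ones given. I'll push the block left (+y) from its right side, with the jaws partly open along x so there are two contacts.

Emit:
apply_moves:
  commands: [-0.75,1,0,0,0,0,-0.75,1,0,0,0,0,-0.75,1,0,0,0,0,-0.75,1,0,0,0,0,-0.75,1,0,0,0,0,-0.75,1,0,0,0,0,-0.75,1,0,0,0,0,-0.75,1,0,0,0,0,-0.75,1,0,0,0,0,-0.75,1,0,0,0,0,-0.75,1,0,0,0,0,-0.75,1,0,0,0,0,-0.75,1,0,0,0,0,-0.75,1,0,0,0,0,-0.75,1,0,0,0,0,-0.75,1,0,0,0,0]
  jaw: -0.4

```text
clock: 1.7
position: [0.5223, 0.0644, 0.1921]
ee_rot: [-0.0, 0.804, 0.595, -0.0]
contact_force: [0.7, 0.1, 0.3]
width: 0.0261
```

Emit:
apply_moves:
  commands: [0,0,0,0,0,0.94,0,0,0,0,0,0.94,0,0,0,0,0,0.94,0,0,0,0,0,0.94,0,0,0,0,0,0.94,0,0,0,0,0,0.94,0,0,0,0,0,0.94,0,0,0,0,0,0.94,0,0,0,0,0,0.94,0,0,0,0,0,0]

```text
clock: 2.7
position: [0.5215, 0.0658, 0.1921]
ee_rot: [-0.0, 1.0, 0.003, -0.0]
contact_force: [-0.1, 0.1, -0.3]
width: 0.0256
```

Emit:
apply_moves:
  commands: [-0.1,0,1,0,0,0,0,0,1,0,0,0,0,0,1,0,0,0,0,0,1,0,0,0,0,0,1,0,0,0,0,0,0.5,0,0,0,0,0,0.4,0,0,0,0,0,0,0,0,0]

```text
clock: 3.5
position: [0.5176, 0.0657, 0.014]
ee_rot: [-0.0, 1.0, 0.004, -0.002]
contact_force: [-2.0, 0.5, 1.0]
width: 0.0252
```

```bash
python3 - <<'E'
from h import *
d=snap('side','s1'); im=d['frame'][150:290,150:350,::-1]
cv2.imwrite('pics/c1.png',cv2.resize(im,None,fx=4,fy=4,interpolation=cv2.INTER_CUBIC))
E
```

```text
(no output)
```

View pics/c1.png

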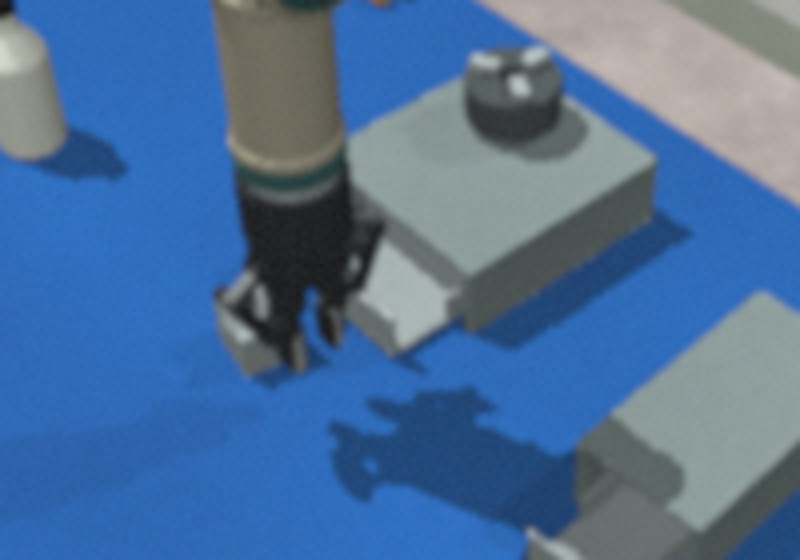

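The fingers (tips near crop 290,360 and 330,340) stand right of the block with the lip clear behind them. Next is a slow push left.

Emit:
apply_moves:
  commands: [0,-0.2,0,0,0,0,0,-0.2,0,0,0,0,0,-0.2,0,0,0,0,0,-0.15,0,0,0,0,0,-0.15,0,0,0,0,0,-0.15,0,0,0,0,0,-0.15,0,0,0,0,0,-0.15,0,0,0,0,0,-0.15,0,0,0,0,0,-0.15,0,0,0,0,0,-0.15,0,0,0,0,0,-0.2,0,0,0,0,0,-0.2,0,0,0,0,0,-0.2,0,0,0,0,0,-0.2,0,0,0,0,0,-0.2,0,0,0,0,0,-0.2,0,0,0,0,0,-0.2,0,0,0,0]

```text
clock: 5.35
position: [0.5183, 0.1623, 0.0155]
ee_rot: [-0.0, 1.0, 0.003, 0.0]
contact_force: [-0.4, -0.3, 0.4]
width: 0.0256
```

```bash
python3 - <<'E'
from h import *
d=snap('top','t2'); im=d['frame'][140:290,170:300,::-1]
cv2.imwrite('pics/c2.png',cv2.resize(im,None,fx=4,fy=4,interpolation=cv2.INTER_CUBIC))
d=snap('side','s2'); im=d['frame'][150:290,150:350,::-1]
cv2.imwrite('pics/c2s.png',cv2.resize(im,None,fx=4,fy=4,interpolation=cv2.INTER_CUBIC))
E
```

```text
(no output)
```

View pics/c2s.png

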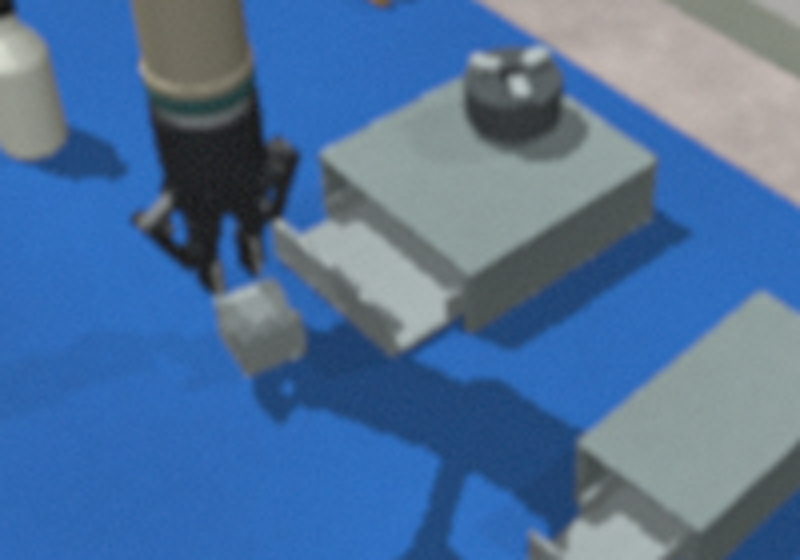

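The side view seems to show the fingers past the block, so I'll check the top view.

View pics/c2.png

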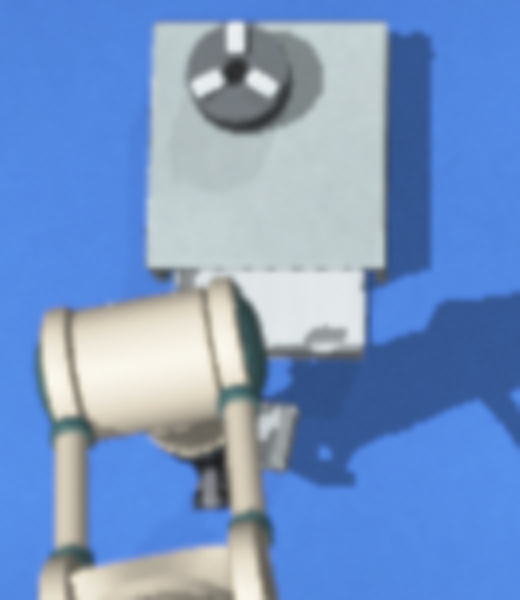

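```bash
python3 - <<'E'
from h import *
np.set_printoptions(precision=4,suppress=True)
f=lambda x,y:(150+(x+.5)/4-.5,150+(y+.5)/4-.5)
print('block top now (side)',[at('side',*f(*p),.04)[:2] for p in[(218,300),(287,280),(303,330),(235,340)]])
for P in([.518,.162,.015],[.518,.139,.04],[.518,.139,0]):
  q=proj('side',P); print((q-150)*4, (proj('top',P)-[170,140])*4)
E
```

```text
block top now (side) [array([0.5064, 0.1707]), array([0.5578, 0.1527]), array([0.5347, 0.1027]), array([0.4916, 0.1284])]
[239.5061 320.0516] [232.2509 437.2935]
[253.9832 313.3896] [257.9608 433.3578]
[259.4924 349.6585] [263.1468 439.0718]
```

```bash
python3 - <<'E'
from h import *
np.set_printoptions(precision=4,suppress=True)
for P in([.5176-.02,.0657,.014],[.5176,.0657,.014],[.5376,.0657,.014]):
  print((proj('side',P)-150)*4)
s=manip.get_state();print(s['position'],s['ee_rot'],s['qpos'],s['contact_force'],s['moment'],s['clock'])
a=cv2.imread('pics/s1.png')[185:265,185:275];b=cv2.imread('pics/s2.png')[185:265,185:275]
cv2.imwrite('pics/c3.png',cv2.resize(np.vstack([a,b])if 0 else np.hstack([a,b]),None,fx=4.4,fy=4.4,interpolation=cv2.INTER_CUBIC))
E
```

```text
[295.061  405.3042]
[316.7878 391.3077]
[338.1562 377.542 ]
[0.5183 0.1626 0.0155] [-0.0002  1.      0.0034  0.0001] [0.1756 0.3876 1.8267 0.0003 0.927  0.1686] [-0.4504  0.4894  0.4804] [ 0.0358 -0.0434 -0.0009] 5.45
```

View pics/c3.png

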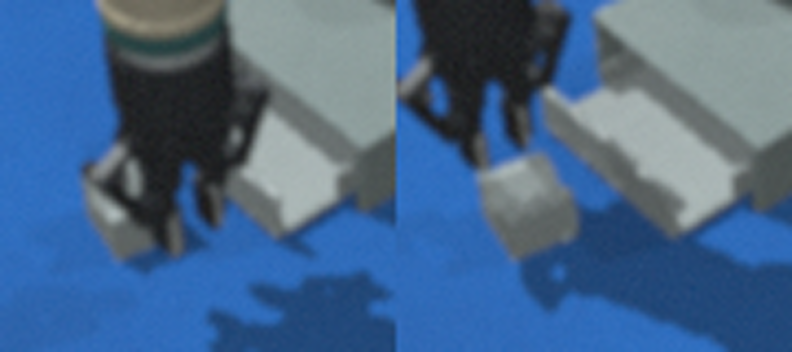

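The block hasn't moved. In both side crops the fingertips sit about 35 crop px above the projected TCP, so at this opening the real tips are roughly 35–40 mm higher than the reported TCP, and they passed over the block without contact. I'll go back over clear bench and feel my way down gently.

Emit:
apply_moves:
  commands: [0,0,-0.3,0,0,0,0,0.8,0,0,0,0,0,0.8,0,0,0,0,0,0.8,0,0,0,0,0,0.8,0,0,0,0,0,0,0.3,0,0,0,0,0,0,0,0,0]

```text
clock: 6.15
position: [0.5181, 0.0655, 0.015]
ee_rot: [-0.0, 1.0, 0.002, -0.001]
contact_force: [0.3, -0.3, 0.0]
width: 0.0258
```

Emit:
apply_moves:
  commands: [0,0,0.1,0,0,0,0,0,0.1,0,0,0,0,0,0.1,0,0,0,0,0,0,0,0,0]

```text
clock: 6.55
position: [0.5184, 0.0663, 0.006]
ee_rot: [-0.0, 1.0, 0.003, -0.0]
contact_force: [-0.4, -0.5, 0.7]
width: 0.0255
```

Emit:
apply_moves:
  commands: [0,0,0.1,0,0,0,0,0,0.1,0,0,0,0,0,0.1,0,0,0,0,0,0,0,0,0]

```text
clock: 6.95
position: [0.5184, 0.0658, -0.003]
ee_rot: [-0.0, 1.0, 0.003, -0.0]
contact_force: [-0.3, 0.7, -0.2]
width: 0.0255
```

```bash
python3 - <<'E'
from h import *
d=snap('side','s4'); print(manip.get_state()['contact_force'])
P=[.518,.066,-.003];print((proj('side',P)-[185,185])*6)
cv2.imwrite('pics/c4.png',cv2.resize(d['frame'][185:275,185:285,::-1],None,fx=6,fy=6,interpolation=cv2.INTER_CUBIC))
E
```

```text
[ 0.54253696 -0.09877996 -0.55219769]
[268.10245976 398.85453725]
```

View pics/c4.png

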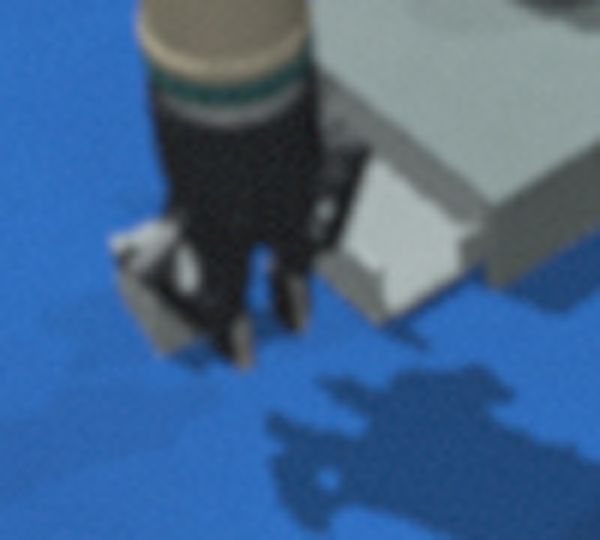

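Reported z is −0.003 with no contact, and the tips are drawn about 8.5 px above their projection. The real tips are therefore about 38 mm higher than reported. I'll keep going down in small steps and watch the force.

Emit:
apply_moves:
  commands: [0,0,0.1,0,0,0,0,0,0.1,0,0,0,0,0,0.1,0,0,0,0,0,0,0,0,0]

```text
clock: 7.4
position: [0.5184, 0.0658, -0.012]
ee_rot: [-0.0, 1.0, 0.003, -0.0]
contact_force: [0.1, 0.6, -0.3]
width: 0.026
```

Emit:
apply_moves:
  commands: [0,0,0.1,0,0,0,0,0,0.1,0,0,0,0,0,0.1,0,0,0,0,0,0,0,0,0]

```text
clock: 7.8
position: [0.5184, 0.0658, -0.021]
ee_rot: [-0.0, 1.0, 0.003, -0.0]
contact_force: [-0.1, -0.4, -0.1]
width: 0.0252
```

Emit:
apply_moves:
  commands: [0,-0.2,0,0,0,0,0,-0.2,0,0,0,0,0,-0.15,0,0,0,0,0,-0.15,0,0,0,0,0,-0.15,0,0,0,0,0,-0.15,0,0,0,0,0,-0.15,0,0,0,0,0,-0.15,0,0,0,0,0,-0.15,0,0,0,0,0,-0.15,0,0,0,0,0,-0.15,0,0,0,0]

```text
clock: 8.9
position: [0.5189, 0.1184, -0.0204]
ee_rot: [0.0, 1.0, 0.003, 0.0]
contact_force: [1.6, -2.7, -1.2]
width: 0.0256
```

```bash
python3 - <<'E'
from h import *
d=snap('side','s5'); e=snap('top','t5'); s=manip.get_state(); print(s['contact_force'],s['position'])
print((proj('side',s['position'])-[185,175])*4.4)
a=d['frame'][175:275,185:275,::-1]; b=e['frame'][175:275,180:270,::-1]
cv2.imwrite('pics/c5.png',cv2.resize(np.hstack([a,b]),None,fx=4.4,fy=4.4,interpolation=cv2.INTER_CUBIC))
E
```

```text
[-0.07198171 -0.06974982 -0.22237078] [ 0.51834146  0.11910767 -0.02051324]
[151.91250756 309.8051674 ]
```

View pics/c5.png

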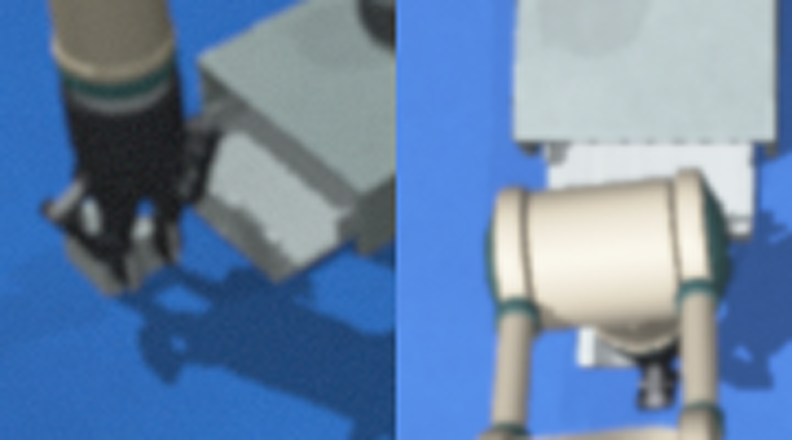

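The fingers now straddle the block's right face at a 2.7 N push, and the block has moved left and squared up. I'll continue.

Emit:
apply_moves:
  commands: [0,-0.15,0,0,0,0,0,-0.2,0,0,0,0,0,-0.2,0,0,0,0,0,-0.22,0,0,0,0,0,-0.22,0,0,0,0,0,-0.22,0,0,0,0,0,-0.22,0,0,0,0,0,-0.22,0,0,0,0,0,-0.22,0,0,0,0,0,-0.22,0,0,0,0,0,-0.22,0,0,0,0,0,-0.22,0,0,0,0,0,-0.22,0,0,0,0,0,-0.22,0,0,0,0,0,-0.22,0,0,0,0,0,-0.22,0,0,0,0,0,-0.22,0,0,0,0,0,-0.22,0,0,0,0,0,-0.2,0,0,0,0,0,-0.1,0,0,0,0]

```text
clock: 11.0
position: [0.5178, 0.2435, -0.0205]
ee_rot: [-0.0, 1.0, 0.003, 0.0]
contact_force: [0.1, -5.1, 2.8]
width: 0.0254
```

```bash
python3 - <<'E'
from h import *
e=snap('top','t6'); s=manip.get_state(); print(s['contact_force'],s['position'])
E
```

```text
[ 0.59145139 -2.11126104  0.92651482] [ 0.51775608  0.24382634 -0.02051167]
```

Emit:
apply_moves:
  commands: [0,0.7,0,0,0,0,0,0,-0.92,0,0,0,0,0,-0.92,0,0,0,0,0,-0.92,0,0,0,0,0,-0.92,0,0,0,0.81,0.75,0,0,0,0,0.81,0.75,0,0,0,0,0.81,0.75,0,0,0,0,0.81,0.75,0,0,0,0,0,0,0,0,0,-0.943,0,0,0,0,0,-0.943,0,0,0,0,0,-0.943,0,0,0,0,0,-0.943,0,0,0,0,0,-0.943,0,0,0,0,0,-0.943,0,0,0,0,0,-0.943,0,0,0,0,0,-0.943,0,0,0,0,0,-0.943,0,0,0,0,0,-0.943,0,0,0,0,0,-0.943]
  jaw: -1

```text
clock: 13.05
position: [0.6158, 0.1338, 0.0897]
ee_rot: [-0.001, 0.708, 0.706, 0.001]
contact_force: [-0.0, -1.0, 0.0]
width: 0.0001
```

```bash
python3 - <<'E'
from h import *
d=snap('side','s7'); e=snap('top','t7'); s=manip.get_state(); print(s['contact_force'],s['position'],s['ee_rot'],s['width'])
print((proj('side',s['position'])-[180,120])*4, (proj('side',s['position']+[0,0,.04])-[180,120])*4)
a=d['frame'][120:270,180:280,::-1]; b=e['frame'][150:300,165:265,::-1]
cv2.imwrite('pics/c7.png',cv2.resize(np.hstack([a,b]),None,fx=4,fy=4,interpolation=cv2.INTER_CUBIC))
E
```

```text
[-0.47406553  0.28674066  0.59329728] [0.61577456 0.13354598 0.08966799] [-6.45722653e-04  7.10408792e-01  7.03788512e-01  8.13245981e-04] 0.0001574210540115043
[236.54735749 328.36054051] [233.27888866 288.06768832]
```

View pics/c7.png

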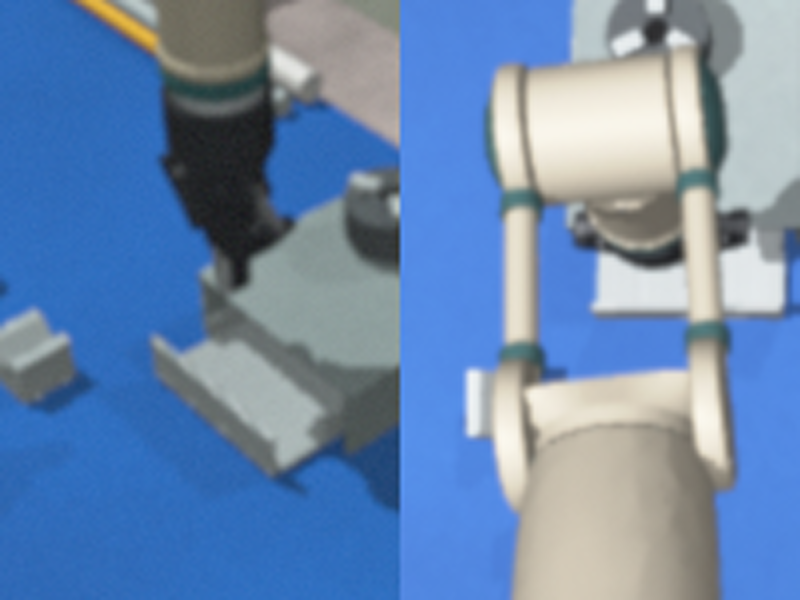

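The block stands well to the left (top crop 467–490, 370–437). The shut tip at side crop (232,285) matches the reported TCP raised by 40 mm, so the offset is purely vertical and x, y can be trusted. I'll compute the block's y, then descend into the gap.

Emit:
apply_moves:
  commands: [0,0,0.8,0,0,0,0,0,0.8,0,0,0,0,0,0.6,0,0,0,0,0,0.2,0,0,0,0,0,0.15,0,0,0,0,0,0.15,0,0,0,0,0,0,0,0,0]

```text
clock: 13.85
position: [0.6159, 0.1325, 0.0091]
ee_rot: [0.0, 0.71, 0.704, 0.0]
contact_force: [0.5, -0.5, -0.4]
width: -0.0006
```

```bash
python3 - <<'E'
from h import *
np.set_printoptions(precision=4,suppress=True)
print('block left edge',at('top',165+67/4,150+403/4,.04), 'front left',at('top',165+67/4,150+437/4,.04),'back left',at('top',165+67/4,150+370/4,.04))
print('right-top corner side',at('side',180+70/4,120+340/4,.04),at('side',180+38/4,120+308/4,.04))
d=snap('side','s8'); s=manip.get_state(); print(s['contact_force'],s['position'])
for P in ([.589,.133,.046],[.645,.133,.01],s['position']+[0,0,.041],s['position']+[-.011,0,.041],s['position']+[.011,0,.041]): print((proj('side',P)-[195,150])*6)
cv2.imwrite('pics/c8.png',cv2.resize(d['frame'][150:250,195:295,::-1],None,fx=6,fy=6,interpolation=cv2.INTER_CUBIC))
E
```

```text
block left edge [0.5123 0.3039 0.04  ] front left [0.4858 0.3032 0.04  ] back left [0.5382 0.3046 0.04  ]
right-top corner side [0.5418 0.2564 0.04  ] [0.5447 0.3054 0.04  ]
[-0.1741 -0.4623  0.0282] [0.6161 0.1325 0.0094]
[229.6914 400.4273]
[317.3045 399.0688]
[271.1766 369.8617]
[254.4422 379.8871]
[287.7669 359.9221]
```

View pics/c8.png

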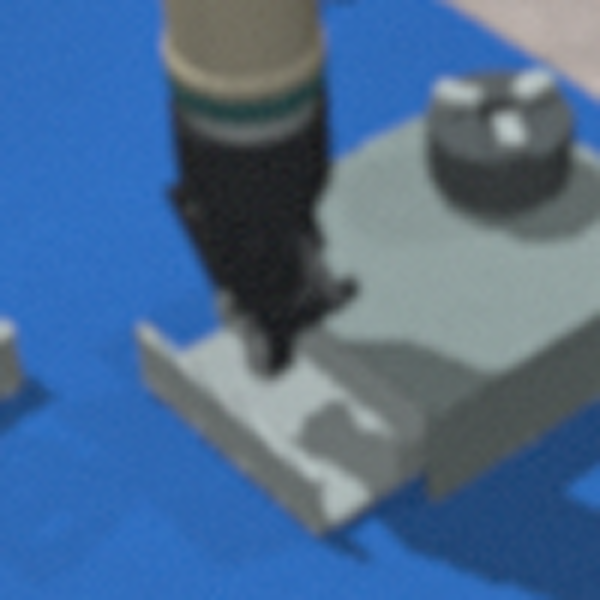

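The tip at (268,372) agrees with the prediction. It is centred between lip and housing, about 50 mm up. The block centre is at about (0.512, 0.280), 146 mm off the centre line. Next I descend behind the lip and approach it slowly.

Emit:
apply_moves:
  commands: [0,0,0.15,0,0,0,0,0,0.15,0,0,0,0,0,0.15,0,0,0,0,0,0.15,0,0,0,0,0,0.13,0,0,0,0,0,0,0,0,0]

```text
clock: 14.5
position: [0.615, 0.1323, -0.0139]
ee_rot: [-0.001, 0.71, 0.704, -0.001]
contact_force: [-0.2, 1.6, -1.3]
width: -0.0003
```

Emit:
apply_moves:
  commands: [0,-0.08,0,0,0,0,0,-0.08,0,0,0,0,0,-0.08,0,0,0,0,0,-0.06,0,0,0,0,0,-0.06,0,0,0,0,0,-0.06,0,0,0,0,0,-0.06,0,0,0,0,0,-0.06,0,0,0,0,0,-0.06,0,0,0,0,0,-0.06,0,0,0,0]

```text
clock: 15.5
position: [0.5965, 0.1326, -0.0129]
ee_rot: [0.0, 0.71, 0.704, 0.001]
contact_force: [2.0, -0.2, -1.2]
width: -0.0
```

Emit:
apply_moves:
  commands: [0,-0.07,0,0,0,0,0,-0.08,0,0,0,0,0,-0.09,0,0,0,0,0,-0.1,0,0,0,0,0,-0.1,0,0,0,0,0,-0.1,0,0,0,0,0,-0.1,0,0,0,0,0,-0.1,0,0,0,0,0,-0.1,0,0,0,0,0,-0.1,0,0,0,0,0,-0.1,0,0,0,0,0,-0.1,0,0,0,0,0,-0.1,0,0,0,0,0,-0.1,0,0,0,0,0,-0.1,0,0,0,0,0,-0.1,0,0,0,0,0,-0.1,0,0,0,0,0,-0.1,0,0,0,0,0,-0.1,0,0,0,0,0,-0.1,0,0,0,0]

```text
clock: 17.5
position: [0.5374, 0.133, -0.013]
ee_rot: [-0.0, 0.71, 0.704, 0.0]
contact_force: [2.2, 1.9, 0.7]
width: 0.0
```

Emit:
apply_moves:
  commands: [0,-0.1,0,0,0,0,0,-0.1,0,0,0,0,0,-0.1,0,0,0,0,0,-0.1,0,0,0,0,0,-0.1,0,0,0,0,0,-0.1,0,0,0,0,0,-0.1,0,0,0,0,0,-0.1,0,0,0,0,0,-0.1,0,0,0,0,0,-0.1,0,0,0,0,0,-0.08,0,0,0,0,0,-0.08,0,0,0,0]

```text
clock: 18.7
position: [0.5026, 0.1333, -0.013]
ee_rot: [-0.0, 0.71, 0.704, 0.0]
contact_force: [1.9, 2.0, 0.3]
width: 0.0002
```

Expected end stop is at x ≈ 0.487, so I'm slowing down for it.

Emit:
apply_moves:
  commands: [0,-0.06,0,0,0,0,0,-0.06,0,0,0,0,0,-0.06,0,0,0,0,0,-0.06,0,0,0,0,0,-0.06,0,0,0,0,0,-0.05,0,0,0,0]

```text
clock: 19.3
position: [0.4921, 0.1335, -0.013]
ee_rot: [-0.0, 0.71, 0.704, -0.0]
contact_force: [1.9, 1.0, -0.3]
width: 0.0002
```

Emit:
apply_moves:
  commands: [0,-0.05,0,0,0,0,0,-0.05,0,0,0,0,0,-0.05,0,0,0,0]

```text
clock: 19.6
position: [0.4893, 0.1335, -0.0129]
ee_rot: [0.001, 0.71, 0.704, 0.001]
contact_force: [6.0, 1.5, -4.4]
width: -0.0001
```

Emit:
apply_moves:
  commands: [0,-0.04,0,0,0,0,0,-0.04,0,0,0,0,0,0,0,0,0,0]

```text
clock: 19.9
position: [0.4896, 0.1334, -0.0127]
ee_rot: [0.003, 0.71, 0.704, 0.003]
contact_force: [8.4, 0.5, -5.3]
width: 0.0001
```

The force rises to 8 N with no motion, so the tray is at its stop. I'll back off gently into the gap, lift clear and move away to look.

Emit:
apply_moves:
  commands: [0,0.08,0,0,0,0,0,0.1,0,0,0,0,0,0.15,0,0,0,0,0,0.2,0,0,0,0,0,0.2,0,0,0,0,0,0,-0.3,0,0,0,0,0,-0.6,0,0,0,0,0,-1,0,0,0,0,0,-1,0,0,0,0,0,-1,0,0,0,0,0,-1,0,0,0,0,0,-1,0,0,0,-1,0,0,0,0,0,-1,0,0,0,0,0,-1,0,0,0,0,0,-1,0,0,0,0,0,-1,0,0,0,0,0,-1,0,0,0,0,0,0,0,0,0,0,0]

```text
clock: 21.8
position: [0.5056, -0.0499, 0.1646]
ee_rot: [0.001, 0.711, 0.703, -0.001]
contact_force: [0.1, 0.8, 0.0]
width: 0.0002
```

```bash
python3 - <<'E'
from h import *
e=snap('top','t9'); d=snap('side','s9'); print(manip.get_state()['contact_force'])
a=e['frame'][140:280,160:360,::-1]
b=d['frame'][130:310,120:320,::-1]
cv2.imwrite('pics/c9.png',np.vstack([cv2.resize(a,(600,420),interpolation=cv2.INTER_CUBIC),cv2.resize(b,(200,180))[:, :200].repeat(1,0) if 0 else np.pad(b,((0,0),(0,400),(0,0)))]))
E
```

```text
[ 0.70453641 -0.0615438   0.12973814]
```

View pics/c9.png

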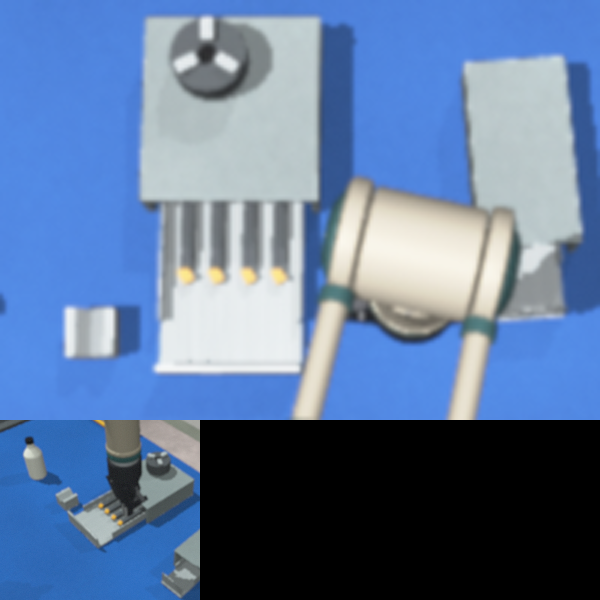

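The picture shows the wide tray fully out, its front edge at crop row 369, with the block at (91,332) clear to the left. The drill tray and bottle are where they were, and nothing is touching the arm. I'll check the numbers and hand in.

```bash
python3 - <<'E'
from h import *
f=lambda x,y,z:at('top',160+(x+.5)/3-.5,140+(y+.5)/3-.5,z).round(4)
print('lip front',f(158,369,.046),f(300,369,.046),'block',f(91,332,.04),'housing front',f(230,201,.066),'drill lip R',f(565,314,.046))
manip.sign_off()
E
```

```text
lip front [0.4736 0.2067 0.046 ] [0.472  0.0603 0.046 ] block [0.5133 0.2781 0.04  ] housing front [0.6452 0.1314 0.066 ] drill lip R [ 0.5257 -0.2137  0.046 ]
the job is handed in; nothing more can be done
```

The job is done and handed in at about 22 s of the 45 s allowed. The vee block is out of the way on the left, and the wide tray is drawn out to its stop.

- **Vee block:** it was pushed left along the bench and now stands at about (0.513, 0.278), roughly 145 mm off the housing's centre line. It is square to the bench and still standing.
- **Wide tray:** I hooked the closed fingertips behind the lip from the gap and drew it out at about 30 mm/s with about 2 N of pull. At the stop the force rose to about 10 N with no further movement. I then backed off and lifted clear.
- **Final tray check:** the lip's front edge moved from x ≈ 0.583 to 0.473, which is about 110 mm. With a starting opening of about 7 mm that makes roughly 117 mm. The stop is at 120 mm, so this agrees within the few mm that the images can resolve.
- **Other things:** the drill tray lip stayed within about 1 mm, and the bottle was untouched. The bar stub was not in the last picture I viewed, but the arm never went near it.

**One disagreement:** the reported tool height was about 40 mm too low, with the real fingertips that much higher. Because of this the first push passed over the block without touching it or anything else. I confirmed the offset in the images, then allowed for it and watched the force on the way down.

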